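# Clear the tool chest lid and hold it at 45 degrees

### The job

The stay of the red tool chest's lid has come off, so the lid drops shut unless somebody holds it. First take the orange scraper off the lid and lay it flat in the aluminium mess tin (do not drop it in), then lift the lid by its front handle to 45 degrees without letting it fall and keep holding it still at that angle, so that I can refit the stay: finish while holding the handle. Leave the coffee pot, the funnel and the mug where they stand.

Things in the scene. Friction and masses are not known exactly. Their poses are not given: they have to be found in the camera images.
- chest: red sheet-steel tool chest fixed on the bench, 220 mm deep (x), 400 wide (y), 159 high to the top of the black rubber mat on its lid. Origin: centre of its underside; its front with the handle faces the body's -x, the lid's hinge is at the back top edge. The upper tray below the lid may stand slid out up to 50 mm, top edge 97 mm high; carry handles reach 26 mm out of each side
- lid (a joint): lid angle in rad, 0 shut, grows as the front edge rises, 0.785 = 45 degrees, stop at 1.6. Nothing but light hinge friction (about 0.01 N m) holds it: it falls shut when let go. Lid 224 x 406 mm, 16 mm skirt, black mat on it; lid with handle weighs 0.6 to 1.0 kg
- lid_hinge (a point): point on the hinge axis, middle of the chest's back top edge, 140 mm above the bench; the axis runs along the chest's y. The point turns with the lid
- lid_handle (a point): steel bow handle on the middle of the lid's front skirt; this point is the centre of its round bar: 10 mm thick, 110 mm long along the chest's y, bar centre 42 mm in front of the lid's face, 146 mm high when shut. From the hinge axis it lies 266 mm forward and 6 mm up when shut, and turns with the lid. Pinched front to back from above, the bar turns in the grip
- scraper: bright orange plastic pan scraper, 140 mm long, 50 to 80 g, flat on the lid's mat; origin mid length and width on its underside; x runs from the handle end (-70 mm) to the blade edge (+70), z up. Handle 84 x 24 mm, 14 mm thick (x -70 to +14), neck 36 mm wide, 6 thick to +41, blade 56 wide, 4 thick to +70
- scraper_grip (a point): point to grip on the scraper: in the handle, 20 mm behind the origin (towards the handle end), 7 mm above its underside; pinch across the 24 mm width
- mess_tin: open rectangular aluminium mess tin standing loose on the bench, empty, 0.3 kg; outside 190 (x) x 135 (y) x 60 mm high, walls and floor 3 mm. Origin: centre of its underside. A wire handle is folded flat against its +x end, reaching 7 mm out
- coffee_pot: white enamel coffee pot with blue rim, 188 mm high, 128 mm wide at the foot; spout reaches 110 mm to +x, handle 105 mm to -x. Origin: centre of its underside. Not to be moved
- funnel: black plastic funnel standing mouth down, 135 mm high, 120 mm wide, a small hanging tab reaching 85 mm to +x. Origin: centre of its mouth on the bench. Not to be moved
- mug: green enamel mug, 82 mm wide, 80 mm high, handle to +y. Origin: centre of its underside. Not to be moved
Things that resemble listed ones, but are neither listed nor needed, are in the scene too. Of the things shaped like the mess_tin, the aluminium one is meant.

How it is judged:
By the outcome, as a careful person would: the job done as asked, in the order asked, and still so for the second after the job is handed in, while the arm keeps its last pose, push and grip.
It also fails if it takes over 67 s, if anything falls off the work surface, if the arm or the gripper's body presses on something with over 40 N, if the wrist force passes 120 N, or if a joint passes its speed limit or range.

### The arm

A 7-joint arm with a two-finger parallel gripper is mounted at the origin on the work surface. World frame = base frame: x ahead of the robot, y to its left, z up, the work surface at z = 0. Lengths are in m, angles in rad, forces in N, time in s.
With the tool pointing down it reaches from about 0.4 to 0.85 m from the base axis. Payload 4.5 kg.
Tool frame: the origin (TCP) lies on the centre line of the jaws, within the pads' length; the fingertips stand 8 mm ahead of it and the grasp point (between the pads) lies 11 mm behind it; z points along the fingers, x is the direction in which the jaws open and shut, and the axes are right-handed (so a half turn about z gives the same grasp; the last joint's range is limited). The gripper opens to 88 mm and grips with 3 to 60 N. Pads are 18 mm wide; open, the fingers measure 123 mm over their backs; the gripper's body (75 mm by 187 mm) begins 45 mm behind the grasp point.
Start: joints at [1.377, 0.689, -0.195, 1.565, 0.157, 0.902, -0.215], TCP at [0.141, -0.609, 0.247] pointing down, gripper open.
Joint ranges: [-3.01, 3.01], [-0.46, 2.08], [-1.47, 1.51], [0.13, 2.56], [-1, 4.14], [0.04, 2.09], [-2.66, 2.66]. Speed limits (rad/s): [2.57, 2.57, 3.14, 3.14, 3.14, 3.14, 3.14].

### API

Orientations are given as a unit quaternion [x, y, z, w].
In Python, from plant import r gives the robot as it stands.
- The arm moves only by the shell command python3 -m pendant 'ROWS' [FORCE]. ROWS is JSON, a list of rows, each a list of 3 entries, a list of its own where there are three numbers: the turn, a rotation vector about the tool's x, y, z in rad, then the shift along the tool's x, y, z in m, then the opening, from 0 (shut) to 1 (fully open). In form: [[[wx, wy, wz], [tx, ty, tz], claw], ...]. A call has 1 to 10 rows; each row is the pose to reach, as a shift and turn from the pose commanded when the call began, along the tool's axes at that moment; what a row does not reach only later rows make up. A row lasts 1/10 s, in which the tool goes at most 50 mm and 8.59 degrees, less where a joint would pass 70% of its speed; a pose out of reach is approached as far as the arm can. A call with a gripper value outside its range is refused whole. The fingers move at their own pace and stop on an object; FORCE is the grip in N (left out, the last holds). Time passes only in rows, so rows that repeat a pose let the fingers close. It gives the time, the measured TCP pose, the force and the opening at its end, in the units of the state.
- r.get_state(): the state, without advancing time (a new reading comes with each control period).
- r.snapshot(name): name is "side" or "top"; returns a dict with "image" (400x640x3 uint8, red, green, blue), "mtx" (3x3 intrinsics, pixels), "dist" ([k1, k2, p1, p2, k3] as OpenCV has them; the pictures are not rectified), "R" (3x3) and "t" (3): a world point X has camera coordinates R X + t. Camera axes: x right, y down, z forward; pixel columns grow to the right and rows downward; lengths in m; the calibration is good to about 2 mm. A picture is of the moment at which its call begins. There is no depth.
- r.finish_job(): hands the job in, once; it reports no verdict.
The state is a dict: "clock": time; "q": joint angles; "qd": joint speeds; "joint_torque": joint torques, N m; "tool_pos": TCP position; "eef_rot": TCP orientation; "contact_force": force on the tool from outside, world axes, zero at the start; "moment": the same for the moment, N m; "opening": opening from 0.0 (shut) to 1.0 (fully open).
Only numpy, scipy, OpenCV 4.12 (cv2) and the standard library are available. Lean on these libraries where they do the work, as an engineer would, in place of code of your own. Each camera call takes 0.05 s, during which the arm holds its last target. There are 200 camera calls.

## Working session

There is one attempt and no reset: what is moved stays moved. The work goes in short steps, Python scripts to look and compute and a shell command to move; the robot and the scene stay as the last step left them, time stands still between calls to the robot, and variables do not carry over. Pictures are saved under pics/ and viewed, about 8 in all and at most 12, crops included, and the job is handed in when it is done.

```bash
mkdir -p pics; ls
python3 - <<'E'
from plant import r
import cv2
s=r.get_state();print({k:s[k] for k in('clock','tool_pos','eef_rot','contact_force','opening')})
for n in('side','top'):
    d=r.snapshot(n);cv2.imwrite(f'pics/{n}0.png',d['image'][:,:,::-1])
    print(n,d['mtx'],d['dist'],d['R'],d['t'])
E
```

```text
pics
{'clock': 0.0, 'tool_pos': array([ 0.14095138, -0.60825709,  0.24592005]), 'eef_rot': array([ 7.82917006e-01, -6.22125479e-01, -7.66581817e-04, -5.12583462e-04]), 'contact_force': array([0.6269166 , 0.46398768, 0.07079111]), 'opening': 0.9974692683847536}
side [[404.32862774   0.         316.83971858]
 [  0.         404.32862774 198.41893344]
 [  0.           0.           1.        ]] [-0.034047  0.        0.        0.        0.      ] [[-0.71549633 -0.69828457 -0.02153303]
 [-0.34148202  0.37645604 -0.86120316]
 [ 0.60947111 -0.60883455 -0.50780454]] [0.38428402 0.30781632 0.69372528]
top [[439.8947314    0.         314.82461457]
 [  0.         439.8947314  199.51452993]
 [  0.           0.           1.        ]] [-0.10680149  0.          0.          0.          0.        ] [[-0.01880828 -0.99977649 -0.00965499]
 [-0.99886924  0.01921118 -0.04348771]
 [ 0.04366347  0.00882614 -0.99900731]] [0.02285998 0.54422555 1.34360649]
```

View pics/side0.png

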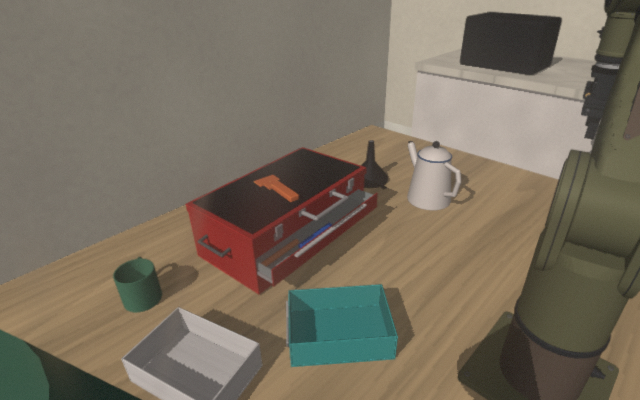

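View pics/top0.png

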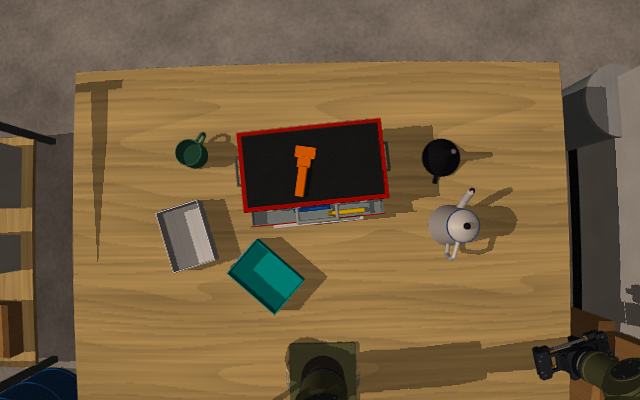

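The top view shows the chest at about (313,165), the scraper at (303,170) and the aluminium tin at (187,236). The teal decoy is at (266,277), the mug at (192,152), the funnel at (441,158) and the pot at (455,225). The tray is slid out. Next I'll crop in closer.

Run:
```python
import cv2
def crop(n,x0,x1,y0,y1,k,o):
    im=cv2.resize(cv2.imread(n)[y0:y1,x0:x1],None,fx=k,fy=k,interpolation=cv2.INTER_CUBIC)
    for x in range(x0-x0%-20,x1,20): cv2.putText(im,str(x),((x-x0)*k,9),0,.33,(0,255,255),1); im[::6,(x-x0)*k]=(0,255,255)
    for y in range(y0-y0%-20,y1,20): cv2.putText(im,str(y),(0,(y-y0)*k+3),0,.33,(0,255,255),1); im[(y-y0)*k,::6]=(0,255,255)
    cv2.imwrite(o,im)
crop('pics/top0.png',150,400,110,290,3,'pics/tc.png')
crop('pics/side0.png',120,390,140,400,2,'pics/sc.png') if 0 else crop('pics/side0.png',120,385,145,400,3,'pics/sc.png')
im=cv2.imread('pics/sc.png');cv2.imwrite('pics/sc.png',im[:600])
print(im.shape)
```

```text
(765, 795, 3)
```

View pics/tc.png

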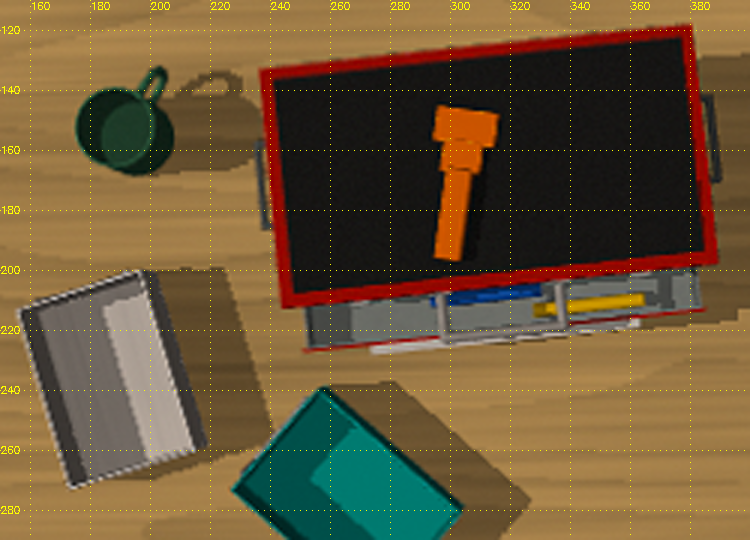

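View pics/sc.png

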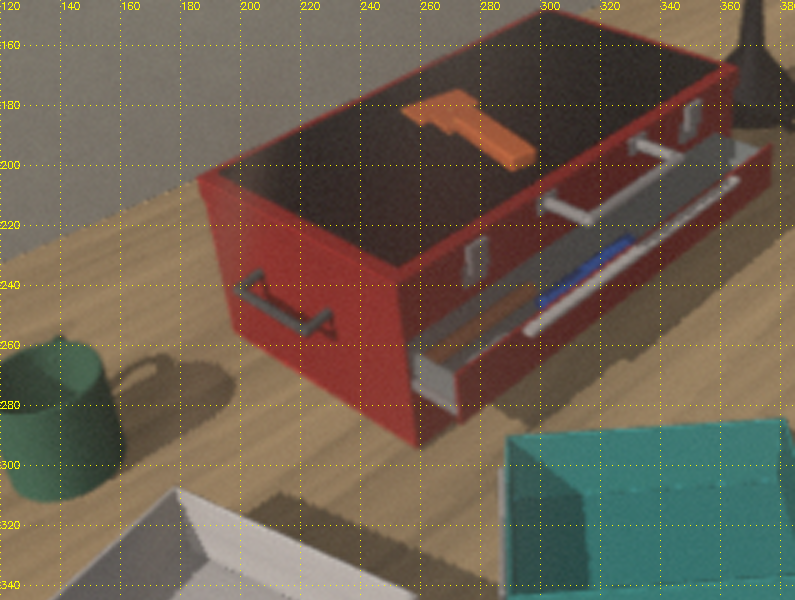

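The top crop gives the lid corners at (237,133), (380,118), (389,197) and (245,212), and the handle bar running from about (297,222) to (336,218). The scraper's handle end is at (299,196), and the tin rim corners are at (157,213), (198,200), (218,259) and (174,272). The side crop shows the same points; the bar runs from (316,218) to (347,197). Now I'll triangulate.

```bash
cat > h.py <<'E'
import cv2,numpy as np
from plant import r
def cams():
    return {n:r.snapshot(n) for n in('side','top')}
def norm(c,p): return cv2.undistortPoints(np.float64(p).reshape(-1,1,2),c['mtx'],c['dist'])[:,0]
def tri(C,ps,pt):
    P=[np.c_[C[n]['R'],C[n]['t']] for n in('side','top')]
    X=cv2.triangulatePoints(P[0],P[1],norm(C['side'],ps).T,norm(C['top'],pt).T);X=(X[:3]/X[3]).T
    return X
def atz(c,p,z):
    d=np.c_[norm(c,p),np.ones(len(p))]@c['R']; o=-c['R'].T@c['t']
    return o+d*((z-o[2])/d[:,2])[:,None]
def proj(c,X): return cv2.projectPoints(np.float64(X),cv2.Rodrigues(c['R'])[0],c['t'],c['mtx'],c['dist'])[0][:,0]
E
python3 - <<'E'
from h import *
np.set_printoptions(precision=4,suppress=True)
C=cams()
t=lambda L:np.array(L)/3+[150,110]
s=lambda L:np.array(L)/3+[120,145]
lid_t=t([(262,70),(690,25),(717,262),(285,307)]);lid_s=s([(203,177),(545,10),(738,70),(398,270)])
print('lid BL BR FR FL\n',tri(C,lid_s,lid_t)); L=atz(C['top'],lid_t,.157);print(L)
print('sides',[np.linalg.norm(L[i]-L[i-1]) for i in range(4)],'c',L.mean(0))
bar_t=t([(444,339),(561,325)]);bar_s=s([(590,220),(680,159)])
print('bar\n',tri(C,bar_s,bar_t),atz(C['top'],bar_t,.148))
tin_t=t([(22,310),(143,271),(205,447),(72,487)])
T=atz(C['top'],tin_t,.06);print('tin',T,[np.linalg.norm(T[i]-T[i-1]) for i in range(4)],T.mean(0))
print(tri(C,[(125,360),(179,308),(261,352)],tin_t[[0,1,2]]), tri(C,[(125,360),(179,308),(261,352)],tin_t[[3,0,1]]))
te=atz(C['top'],t([(434,258),(460,261)]),.173);tj=atz(C['top'],t([(446,172),(470,174)]),.173);tb=atz(C['top'],t([(437,105),(498,114)]),.163)
print('scr',te,tj,tb,np.linalg.norm(te.mean(0)-tb.mean(0)))
print(tri(C,s([(536,152),(402,110),(458,90)]),t([(460,261),(437,105),(498,114)])))
E
```

```text
lid BL BR FR FL
 [[ 0.7279  0.2245  0.1521]
 [ 0.7638 -0.1748  0.1494]
 [ 0.5408 -0.1943  0.1502]
 [ 0.5073  0.2048  0.162 ]]
[[ 0.7272  0.224   0.157 ]
 [ 0.7611 -0.1746  0.157 ]
 [ 0.5403 -0.1933  0.157 ]
 [ 0.5065  0.2046  0.157 ]]
sides [np.float64(0.2215432443498875), np.float64(0.4000496828232532), np.float64(0.2216147246680758), np.float64(0.3992958818410144)] c [0.6338 0.0152 0.157 ]
bar
 [[ 0.4747  0.0595  0.1453]
 [ 0.4848 -0.0497  0.1446]] [[ 0.4745  0.0591  0.148 ]
 [ 0.4853 -0.0491  0.148 ]]
tin [[0.5098 0.4886 0.06  ]
 [0.5468 0.3639 0.06  ]
 [0.3704 0.3032 0.06  ]
 [0.3318 0.439  0.06  ]] [np.float64(0.18485098047986775), np.float64(0.13012152377865852), np.float64(0.18648102180595597), np.float64(0.14123663484014748)] [0.4397 0.3987 0.06  ]
[[0.5103 0.4926 0.051 ]
 [0.5479 0.3668 0.0543]
 [0.3689 0.3111 0.0306]] [[ 0.3699  0.4678  0.1523]
 [ 0.4862  0.4243  0.1498]
 [ 0.492   0.333  -0.0332]]
scr [[0.5481 0.0657 0.173 ]
 [0.545  0.0422 0.173 ]] [[0.6262 0.0535 0.173 ]
 [0.6239 0.0317 0.173 ]] [[0.6895 0.0612 0.163 ]
 [0.68   0.0053 0.163 ]] 0.14008663531073448
[[0.546  0.0431 0.167 ]
 [0.69   0.0611 0.1586]
 [0.6814 0.0061 0.1588]]
```

Two views agree. The lid is 400 × 221 mm at yaw about 4.9° and the bar centre is at about (0.480, 0.005, 0.146). The scraper measures 140 mm, with its grip point at (0.596, 0.047) and yaw -8.5°. The tin centre is (0.440, 0.399) at yaw 17.3°. I'll write a helper that turns world targets into tool shifts.

```bash
cat > go.py <<'E'
import sys,numpy as np
from plant import r
from scipy.spatial.transform import Rotation as Ro
np.set_printoptions(precision=4,suppress=True)
# args: x y z yaw(deg of tool x, tool down); prints turn and shift in tool axes
def go(x,y,z,yaw):
    s=r.get_state();R=Ro.from_quat(s['eef_rot']);a=np.radians(yaw)
    G=Ro.from_matrix(np.array([[np.cos(a),np.sin(a),0],[np.sin(a),-np.cos(a),0],[0,0,-1]]))
    print('turn',(R.inv()*G).as_rotvec(),'shift',R.inv().apply(np.array([x,y,z])-s['tool_pos']),'t',s['clock'],'pos',s['tool_pos'],'F',s['contact_force'],'q',s['q'])
if __name__=='__main__': go(*map(float,sys.argv[1:5]))
E
python3 -m pendant '[[[0,0,0],[0,0,-0.05],0.5],[[0,0,0],[0,0,-0.1],0.5],[[0,0,0],[0,0,-0.12],0.5]]' 15
python3 go.py 0.596 0.0466 0.30 -98.5
```

```text
clock: 0.5
tool_pos: [0.1419, -0.6105, 0.3716]
eef_rot: [0.783, -0.622, 0.003, 0.002]
contact_force: [0.7, -0.6, 0.5]
opening: 0.749
turn [-0.0023 -0.0074  0.3759] shift [-0.5383 -0.5906  0.068 ] t 0.5 pos [ 0.1419 -0.6105  0.3716] F [ 0.6612 -0.5954  0.4649] q [ 1.3817  0.5748 -0.2071  1.3857  0.1211  1.1858 -0.1809]
```

```bash
python3 -m pendant '[[[0,0,0.2],[-0.28,-0.305,0],0.5],[[0,0,0.2],[-0.28,-0.305,0],0.5],[[0,0,0.2],[-0.28,-0.305,0],0.5],[[0,0,0.2],[-0.28,-0.305,0],0.5],[[0,0,0.2],[-0.28,-0.305,0],0.5],[[0,0,0.2],[-0.28,-0.305,0],0.5],[[0,0,0.2],[-0.28,-0.305,0],0.5],[[0,0,0.2],[-0.28,-0.305,0],0.5],[[0,0,0.2],[-0.28,-0.305,0],0.5],[[0,0,0.2],[-0.28,-0.305,0],0.5]]'
python3 go.py 0.596 0.0466 0.26 -98.5
```

```text
clock: 1.5
tool_pos: [0.3766, -0.2647, 0.3668]
eef_rot: [0.719, -0.695, 0.0, -0.0]
contact_force: [-0.1, -0.4, -0.5]
opening: 0.505
turn [-0.0007  0.0007  0.1824] shift [-0.3035 -0.2298  0.1072] t 1.5 pos [ 0.3766 -0.2647  0.3668] F [-0.1266 -0.4225 -0.5474] q [ 0.6924  0.3238 -0.2492  1.8561  0.0939  0.9728 -1.1339]
```

```bash
python3 -m pendant '[[[0,0,0.18],[-0.303,-0.23,0.107],0.5],[[0,0,0.18],[-0.303,-0.23,0.107],0.5],[[0,0,0.18],[-0.303,-0.23,0.107],0.5],[[0,0,0.18],[-0.303,-0.23,0.107],0.5],[[0,0,0.18],[-0.303,-0.23,0.107],0.5],[[0,0,0.18],[-0.303,-0.23,0.107],0.5],[[0,0,0.18],[-0.303,-0.23,0.107],0.5],[[0,0,0.18],[-0.303,-0.23,0.107],0.5],[[0,0,0.18],[-0.303,-0.23,0.107],0.5],[[0,0,0.18],[-0.303,-0.23,0.107],0.5]]'
python3 go.py 0.596 0.0466 0.172 -98.5
```

```text
clock: 2.5
tool_pos: [0.5965, 0.0409, 0.2586]
eef_rot: [-0.651, 0.759, 0.0, -0.001]
contact_force: [0.7, -1.7, 0.2]
opening: 0.505
turn [ 0.0015 -0.0017 -0.0039] shift [-0.0057  0.0012  0.0866] t 2.5 pos [0.5965 0.0409 0.2586] F [ 0.6915 -1.6533  0.2017] q [-0.0288  0.6399 -0.2038  1.6347  0.1582  0.8852 -2.0171]
```

```bash
python3 -m pendant '[[[0,0,0],[-0.001,0,0.02],0.5],[[0,0,0],[-0.001,0,0.045],0.5],[[0,0,0],[-0.001,0,0.06],0.5],[[0,0,0],[-0.001,0,0.06],0.5]]'
python3 go.py 0.596 0.0466 0.172 -98.5
```

```text
clock: 2.9
tool_pos: [0.5948, 0.0389, 0.1982]
eef_rot: [-0.65, 0.76, 0.0, -0.003]
contact_force: [0.1, -1.2, 0.5]
opening: 0.497
turn [ 0.0039 -0.0037 -0.008 ] shift [-0.0079 -0.0001  0.0262] t 2.9 pos [0.5948 0.0389 0.1982] F [ 0.0535 -1.1769  0.4715] q [-0.0366  0.713  -0.1873  1.7007  0.1829  0.75   -2.0413]
```

Run:
```python
from h import *
C=cams()
a=cv2.resize(C['top']['image'][120:220,240:390,::-1],None,fx=4,fy=4,interpolation=2)
b=cv2.resize(C['side']['image'][100:220,190:340,::-1],None,fx=4,fy=4,interpolation=2)[40:440]
cv2.imwrite('pics/g1.png',cv2.resize(np.hstack([a,b]),None,fx=.66,fy=.66))
```

```text
(no output)
```

View pics/g1.png

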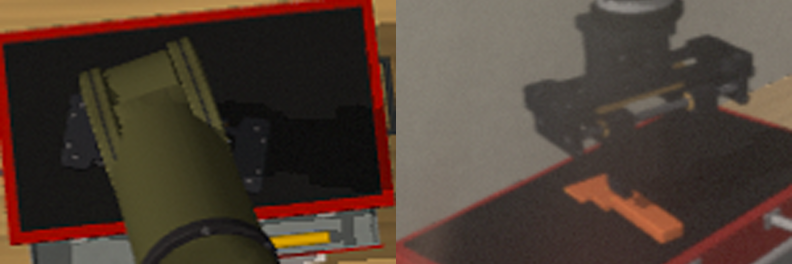

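The side view shows the fingers straddling the scraper's handle, 8 mm off in y. I'll correct that and lower.

```bash
python3 -m pendant '[[[0,0,-0.008],[-0.008,0,0.01],0.5],[[0,0,-0.008],[-0.008,0,0.018],0.5],[[0,0,-0.008],[-0.008,0,0.024],0.5],[[0,0,-0.008],[-0.008,0,0.026],0.5],[[0,0,-0.008],[-0.008,0,0.026],0.5]]'
python3 go.py 0.596 0.0466 0.17 -98.5
```

```text
clock: 3.5
tool_pos: [0.5976, 0.0508, 0.1733]
eef_rot: [-0.654, 0.756, 0.0, -0.0]
contact_force: [0.8, 0.2, 0.1]
opening: 0.499
turn [ 0.0008 -0.0005  0.0042] shift [0.0044 0.001  0.0033] t 3.5 pos [0.5976 0.0508 0.1733] F [0.7794 0.2471 0.0715] q [-0.0577  0.7497 -0.1826  1.7134  0.1943  0.6971 -2.0568]
```

```bash
python3 -m pendant '[[[0,0,0],[0.003,0.001,0.003],0.5],[[0,0,0],[0.003,0.001,0.003],0.5],[[0,0,0],[0.003,0.001,0.003],0.2],[[0,0,0],[0.003,0.001,0.003],0.1],[[0,0,0],[0.003,0.001,0.003],0.1],[[0,0,0],[0.003,0.001,0.003],0.1]]' 15
python3 go.py 0.596 0.0466 0.17 -98.5
```

```text
clock: 4.1
tool_pos: [0.5966, 0.0482, 0.1709]
eef_rot: [-0.654, 0.756, -0.0, 0.0]
contact_force: [-0.9, 0.0, 0.2]
opening: 0.269
turn [-0.0004  0.      0.0043] shift [0.0016 0.0004 0.0009] t 4.1 pos [0.5966 0.0482 0.1709] F [-0.8628  0.0094  0.2206] q [-0.0535  0.7512 -0.1823  1.7203  0.1963  0.6875 -2.0548]
```

The opening stopped at 23.7 mm, which matches the handle width, so the scraper is gripped. Lifting.

```bash
python3 -m pendant '[[[0,0,0],[0,0,0],0.1],[[0,0,0],[0,0,-0.01],0.1],[[0,0,0],[0,0,-0.025],0.1],[[0,0,0],[0,0,-0.045],0.1],[[0,0,0],[0,0,-0.065],0.1],[[0,0,0],[0,0,-0.08],0.1],[[0,0,0],[0,0,-0.08],0.1]]'
python3 go.py 0.421 0.393 0.22 -72.7
```

```text
clock: 4.8
tool_pos: [0.5979, 0.0484, 0.2534]
eef_rot: [-0.654, 0.756, -0.001, 0.002]
contact_force: [-0.2, 0.5, -0.3]
opening: 0.269
turn [-0.0051  0.0004 -0.4463] shift [-0.3155  0.2248  0.0327] t 4.8 pos [0.5979 0.0484 0.2534] F [-0.1764  0.5088 -0.2575] q [-0.039   0.6458 -0.2061  1.6416  0.1628  0.8658 -2.025 ]
```

```bash
python3 -m pendant '[[[0,0,-0.04],[-0.03,0.022,0],0.1],[[0,0,-0.1],[-0.065,0.045,0],0.1],[[0,0,-0.15],[-0.1,0.07,0],0.1],[[0,0,-0.2],[-0.135,0.095,0],0.1],[[0,0,-0.26],[-0.17,0.12,0],0.1],[[0,0,-0.32],[-0.205,0.146,0],0.1],[[0,0,-0.38],[-0.24,0.17,0],0.1],[[0,0,-0.446],[-0.275,0.196,0],0.1],[[0,0,-0.446],[-0.3,0.215,0],0.1],[[0,0,-0.446],[-0.315,0.225,0],0.1]]'
python3 -m pendant '[[[0,0,0],[0,0,0.03],0.1],[[0,0,0],[0,0,0.06],0.1],[[0,0,0],[0,0,0.09],0.1],[[0,0,0],[0,0,0.1],0.1],[[0,0,0],[0,0,0.1],0.1]]'
python3 go.py 0.421 0.393 0.02 -72.7
python3 - <<'E'
from h import *
C=cams()
a=cv2.resize(C['top']['image'][180:290,140:250,::-1],(400,400),interpolation=2)
b=cv2.resize(C['side']['image'][250:400,100:250,::-1],(400,400),interpolation=2)
cv2.imwrite('pics/g2.png',np.hstack([a,b]))
E
```

```text
clock: 5.8
tool_pos: [0.4161, 0.3952, 0.2501]
eef_rot: [0.807, -0.591, -0.001, 0.0]
contact_force: [-0.1, -0.7, -0.6]
opening: 0.268
clock: 6.3
tool_pos: [0.4182, 0.3913, 0.1492]
eef_rot: [0.805, -0.593, -0.0, 0.002]
contact_force: [-0.9, -0.0, 0.4]
opening: 0.268
turn [ 0.0032 -0.0019  0.0001] shift [-0.001  -0.0036  0.1292] t 6.3 pos [0.4182 0.3913 0.1492] F [-0.9136 -0.0423  0.3943] q [-0.6879  0.7614 -0.2477  1.8086  0.2986  0.612  -2.3852]
```

View pics/g2.png

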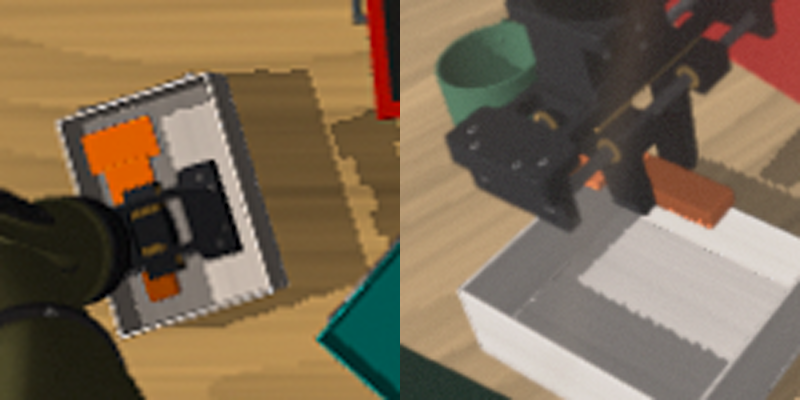

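The scraper is held level above the tin and centred once parallax is allowed for, and the yaw is aligned. Lowering.

```bash
python3 -m pendant '[[[0,0,0],[0,-0.002,0.025],0.1],[[0,0,0],[0,-0.003,0.05],0.1],[[0,0,0],[0,-0.003,0.075],0.1],[[0,0,0],[0,-0.003,0.095],0.1],[[0,0,0],[0,-0.003,0.11],0.1],[[0,0,0],[0,-0.003,0.122],0.1],[[0,0,0],[0,-0.003,0.126],0.1],[[0,0,0],[0,-0.003,0.126],0.1],[[0,0,0],[0,-0.003,0.126],0.1]]'
python3 go.py 0.421 0.393 0.014 -72.7
```

```text
clock: 7.3
tool_pos: [0.4224, 0.3935, 0.0254]
eef_rot: [0.805, -0.593, 0.0, -0.001]
contact_force: [0.4, -0.2, -0.3]
opening: 0.271
turn [-0.0011  0.0006 -0.0002] shift [0.0001 0.0015 0.0114] t 7.3 pos [0.4224 0.3935 0.0254] F [ 0.4217 -0.216  -0.3235] q [-0.7392  0.9625 -0.1569  1.8413  0.3679  0.3648 -2.4439]
```

```bash
python3 -m pendant '[[[0,0,0],[0,0,0.004],0.1],[[0,0,0],[0,0,0.007],0.1],[[0,0,0],[0,0,0.008],0.1],[[0,0,0],[0,0,0.008],0.1]]'; python3 -m pendant '[[[0,0,0],[0,0,0.001],0.1],[[0,0,0],[0,0,0.002],0.1],[[0,0,0],[0,0,0.002],0.1]]'
```

```text
clock: 7.7
tool_pos: [0.4219, 0.393, 0.0165]
eef_rot: [0.805, -0.593, 0.0, 0.0]
contact_force: [0.1, -0.2, -0.5]
opening: 0.266
clock: 8.0
tool_pos: [0.422, 0.3931, 0.0149]
eef_rot: [0.805, -0.593, 0.0, -0.0]
contact_force: [-0.7, -0.2, 1.6]
opening: 0.268
```

```bash
python3 -m pendant '[[[0,0,0],[0,0,0.001],0.1],[[0,0,0],[0,0,0.001],0.1],[[0,0,0],[0,0,0.001],0.1]]'; python3 -m pendant '[[[0,0,0],[0,0,0.001],0.1],[[0,0,0],[0,0,0.001],0.1],[[0,0,0],[0,0,0.001],0.1]]'
```

```text
clock: 8.3
tool_pos: [0.422, 0.3931, 0.0148]
eef_rot: [0.805, -0.593, 0.0, -0.0]
contact_force: [-2.6, -1.5, 9.8]
opening: 0.271
clock: 8.6
tool_pos: [0.4221, 0.3932, 0.0146]
eef_rot: [0.805, -0.593, 0.0, -0.0]
contact_force: [-2.3, -1.8, 18.2]
opening: 0.268
```

The scraper is resting on the tin floor (18 N). I'll ease off that push, open, and go straight up.

```bash
python3 -m pendant '[[[0,0,0],[0,0,-0.0017],0.1],[[0,0,0],[0,0,-0.0017],0.1],[[0,0,0],[0,0,-0.0017],0.25],[[0,0,0],[0,0,-0.0017],0.3],[[0,0,0],[0,0,-0.0017],0.35],[[0,0,0],[0,0,-0.0017],0.4],[[0,0,0],[0,0,-0.0017],0.45],[[0,0,0],[0,0,-0.0017],0.45]]'; python3 -m pendant '[[[0,0,0],[0,0,-0.01],0.45],[[0,0,0],[0,0,-0.03],0.45],[[0,0,0],[0,0,-0.06],0.45],[[0,0,0],[0,0,-0.1],0.45],[[0,0,0],[0,0,-0.14],0.45],[[0,0,0],[0,0,-0.18],0.45],[[0,0,0],[0,0,-0.22],0.45],[[0,0,0],[0,0,-0.24],0.45]]'
python3 go.py 0.480 0.005 0.25 4.9
```

```text
clock: 9.4
tool_pos: [0.4219, 0.393, 0.0142]
eef_rot: [0.805, -0.593, -0.0, 0.0]
contact_force: [0.2, 0.2, -0.3]
opening: 0.451
clock: 10.2
tool_pos: [0.4227, 0.394, 0.2588]
eef_rot: [0.805, -0.593, 0.0, -0.003]
contact_force: [1.1, 0.7, -0.0]
opening: 0.45
turn [-0.0063 -0.0011 -1.3546] shift [0.3885 0.061  0.0074] t 10.2 pos [0.4227 0.394  0.2588] F [ 1.1471  0.6756 -0.0301] q [-0.6467  0.6175 -0.3098  1.6995  0.2367  0.8556 -2.3268]
```

```bash
python3 -m pendant '[[[0,0,-0.13],[0.03,0.005,0],0.34],[[0,0,-0.27],[0.07,0.011,0],0.34],[[0,0,-0.4],[0.11,0.017,0],0.34],[[0,0,-0.54],[0.15,0.024,0],0.34],[[0,0,-0.68],[0.19,0.03,0],0.34],[[0,0,-0.81],[0.23,0.036,0],0.34],[[0,0,-0.95],[0.27,0.042,0],0.34],[[0,0,-1.08],[0.31,0.049,0],0.34],[[0,0,-1.22],[0.35,0.055,0],0.34],[[0,0,-1.355],[0.388,0.061,0],0.34]]'
python3 -m pendant '[[[0,0,0],[0,0,0],0.34],[[0,0,0],[0,0,0],0.34]]'
python3 go.py 0.480 0.005 0.25 4.9
python3 - <<'E'
from h import *
C=cams()
a=cv2.resize(C['top']['image'][180:290,140:250,::-1],(400,400),interpolation=2)
b=cv2.resize(C['side']['image'][120:260,250:390,::-1],(400,400),interpolation=2)
cv2.imwrite('pics/g3.png',np.hstack([a,b]))
E
```

```text
clock: 11.2
tool_pos: [0.4789, 0.0023, 0.2551]
eef_rot: [0.999, 0.046, 0.0, 0.001]
contact_force: [-0.0, 0.2, -0.8]
opening: 0.337
clock: 11.4
tool_pos: [0.4789, 0.0034, 0.2548]
eef_rot: [0.999, 0.041, 0.0, 0.0]
contact_force: [-0.3, 0.6, -0.3]
opening: 0.337
turn [ 0.0003 -0.0003 -0.0035] shift [ 0.0012 -0.0015  0.0048] t 11.4 pos [0.4789 0.0034 0.2548] F [-0.3098  0.6483 -0.2877] q [ 0.3771  0.5734 -0.7552  1.9667  0.5388  0.8114 -0.6004]
```

View pics/g3.png

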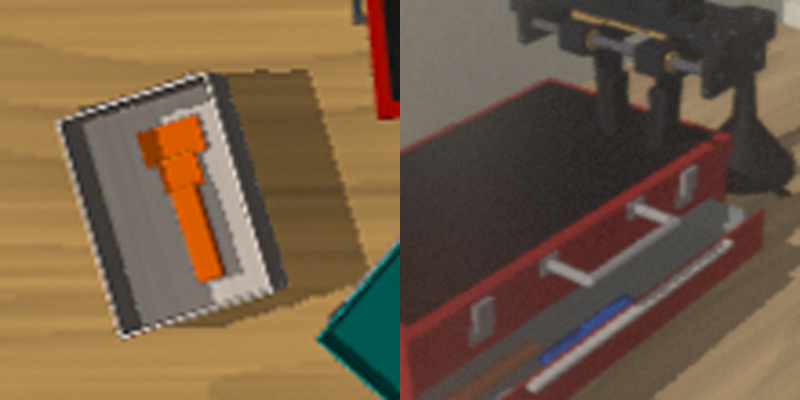

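The scraper lies flat inside the tin, well clear of its walls. The gripper is above the handle bar, so I'll lower onto it.

```bash
python3 -m pendant '[[[0,0,0],[0.001,-0.001,0.02],0.34],[[0,0,0],[0.001,-0.001,0.045],0.34],[[0,0,0],[0.001,-0.001,0.06],0.34],[[0,0,0],[0.001,-0.001,0.07],0.34],[[0,0,0],[0.001,-0.001,0.08],0.34],[[0,0,0],[0.001,-0.001,0.09],0.34],[[0,0,0],[0.001,-0.001,0.095],0.34],[[0,0,0],[0.001,-0.001,0.095],0.34]]'
python3 go.py 0.480 0.005 0.135 4.9
```

```text
clock: 12.3
tool_pos: [0.4797, 0.0056, 0.159]
eef_rot: [0.999, 0.043, -0.0, 0.0]
contact_force: [0.5, -0.6, 0.8]
opening: 0.341
turn [0.0002 0.0008 0.0007] shift [0.0002 0.0006 0.024 ] t 12.3 pos [0.4797 0.0056 0.159 ] F [ 0.4769 -0.5682  0.7959] q [ 0.2656  0.7105 -0.605   2.0661  0.7323  0.5883 -0.7735]
```

```bash
python3 -m pendant '[[[0,0,0],[0,0,0.01],0.34],[[0,0,0],[0,0,0.018],0.34],[[0,0,0],[0,0,0.024],0.34],[[0,0,0],[0,0,0.024],0.34]]'
python3 go.py 0.480 0.005 0.135 4.9
python3 - <<'E'
from h import *
C=cams()
b=cv2.resize(C['side']['image'][120:260,250:390,::-1],(560,560),interpolation=2)
cv2.imwrite('pics/g4.png',b)
E
```

```text
clock: 12.7
tool_pos: [0.4794, 0.0054, 0.1345]
eef_rot: [0.999, 0.043, -0.001, 0.0]
contact_force: [0.0, -0.5, 1.3]
opening: 0.339
turn [0.0003 0.0016 0.0006] shift [ 0.0005  0.0005 -0.0005] t 12.7 pos [0.4794 0.0054 0.1345] F [ 0.0035 -0.4541  1.3467] q [ 0.2335  0.7476 -0.5551  2.0848  0.7888  0.5295 -0.8233]
```

View pics/g4.png

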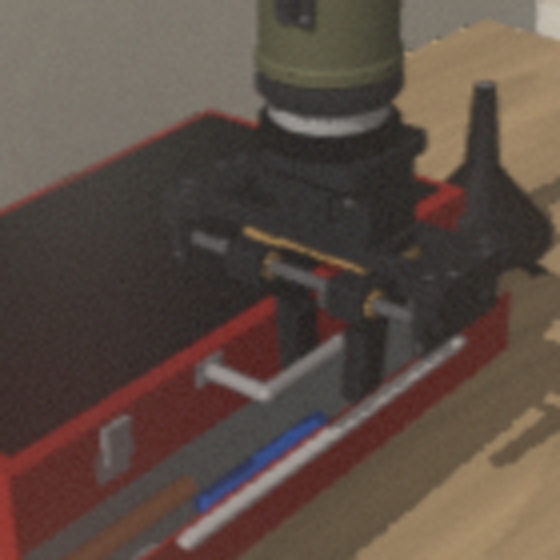

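The fingers straddle the bar at its middle. I'll close on it.

```bash
python3 -m pendant '[[[0,0,0],[0,0,0],0.2],[[0,0,0],[0,0,0],0.1],[[0,0,0],[0,0,0],0.03],[[0,0,0],[0,0,0],0.03],[[0,0,0],[0,0,0],0.03],[[0,0,0],[0,0,0],0.03]]' 40
python3 go.py 0.480 0.005 0.135 4.9
python3 - <<'E'
import numpy as np
for d in range(0,50,5):
    a=np.radians(d);f=.266*np.cos(a)-.006*np.sin(a);u=.266*np.sin(a)+.006*np.cos(a)
    print(d,'tool x %.4f  tool z %.4f'%(.266-f,-(u-.006)))
E
```

```text
clock: 13.4
tool_pos: [0.4817, 0.0058, 0.1358]
eef_rot: [0.999, 0.043, 0.002, -0.0]
contact_force: [5.3, -0.5, -1.3]
opening: 0.096
turn [-0.0004 -0.0033  0.0001] shift [-0.0018  0.0006  0.0008] t 13.4 pos [0.4817 0.0058 0.1358] F [ 5.3449 -0.4834 -1.295 ] q [ 0.2343  0.7459 -0.5562  2.0819  0.789   0.5291 -0.8228]
0 tool x 0.0000  tool z -0.0000
5 tool x 0.0015  tool z -0.0232
10 tool x 0.0051  tool z -0.0461
15 tool x 0.0106  tool z -0.0686
20 tool x 0.0181  tool z -0.0906
25 tool x 0.0275  tool z -0.1119
30 tool x 0.0386  tool z -0.1322
35 tool x 0.0515  tool z -0.1515
40 tool x 0.0661  tool z -0.1696
45 tool x 0.0822  tool z -0.1863
```

```bash
python3 -m pendant '[[[0,0,0],[0.002,0,0],0.03],[[0,0,0],[0.002,0,-0.005],0.03],[[0,0,0],[0.002,0,-0.011],0.03],[[0,0,0],[0.003,0,-0.017],0.03],[[0,0,0],[0.0035,0,-0.0232],0.03],[[0,0,0],[0.0045,0,-0.03],0.03],[[0,0,0],[0.006,0,-0.038],0.03],[[0,0,0],[0.007,0,-0.0461],0.03],[[0,0,0],[0.007,0,-0.0461],0.03]]'
python3 go.py 0.487 0.0055 0.1815 4.9
```

```text
clock: 14.3
tool_pos: [0.487, 0.0061, 0.1824]
eef_rot: [0.999, 0.043, 0.0, 0.0]
contact_force: [1.6, 1.2, -5.3]
opening: 0.091
turn [ 0.0002 -0.0008  0.0003] shift [-0.      0.0006  0.0009] t 14.3 pos [0.487  0.0061 0.1824] F [ 1.5969  1.1755 -5.2669] q [ 0.2946  0.6831 -0.6508  2.026   0.6781  0.6562 -0.7208]
```

```bash
python3 -m pendant '[[[0,0,0],[0.0025,0,-0.011],0.03],[[0,0,0],[0.0055,0,-0.0225],0.03],[[0,0,0],[0.009,0,-0.0335],0.03],[[0,0,0],[0.013,0,-0.0445],0.03],[[0,0,0],[0.0175,0,-0.055],0.03],[[0,0,0],[0.0224,0,-0.0658],0.03],[[0,0,0],[0.028,0,-0.076],0.03],[[0,0,0],[0.0335,0,-0.0861],0.03],[[0,0,0],[0.0335,0,-0.0861],0.03]]'
python3 go.py 0.5641 0.0125 0.3221 4.9
```

```text
clock: 15.2
tool_pos: [0.5216, 0.0091, 0.2682]
eef_rot: [0.999, 0.043, 0.001, -0.0]
contact_force: [5.9, 0.6, -8.7]
opening: 0.091
turn [-0.0002 -0.0027  0.0001] shift [ 0.0428  0.0002 -0.0538] t 15.2 pos [0.5216 0.0091 0.2682] F [ 5.9389  0.5988 -8.6726] q [ 0.357   0.6094 -0.758   1.8344  0.5241  0.906  -0.5589]
```

```bash
python3 -m pendant '[[[0,0,0],[0.006,0,-0.0095],0.03],[[0,0,0],[0.0129,0,-0.0193],0.03],[[0,0,0],[0.02,0,-0.0285],0.03],[[0,0,0],[0.0275,0,-0.0374],0.03],[[0,0,0],[0.035,0,-0.046],0.03],[[0,0,0],[0.0436,0,-0.0541],0.03],[[0,0,0],[0.0436,0,-0.0541],0.03],[[0,0,0],[0.0436,0,-0.0541],0.03]]'
python3 go.py 0.5641 0.0125 0.3221 4.9
python3 - <<'E'
from h import *
C=cams()
a=cv2.resize(C['top']['image'][90:240,220:420,::-1],(533,400),interpolation=2)
b=cv2.resize(C['side']['image'][40:300,150:400,::-1],None,fx=2,fy=2,interpolation=2)
cv2.imwrite('pics/g5.png',b);cv2.imwrite('pics/g5t.png',a)
E
```

```text
clock: 16.0
tool_pos: [0.5645, 0.0126, 0.3199]
eef_rot: [0.999, 0.043, 0.0, -0.0]
contact_force: [9.3, 1.5, -15.2]
opening: 0.084
turn [-0.0007 -0.0008  0.0005] shift [-0.0004  0.0001 -0.0022] t 16.0 pos [0.5645 0.0126 0.3199] F [  9.3487   1.487  -15.2472] q [ 0.3468  0.6114 -0.7786  1.6377  0.4717  1.089  -0.4783]
```

View pics/g5.png

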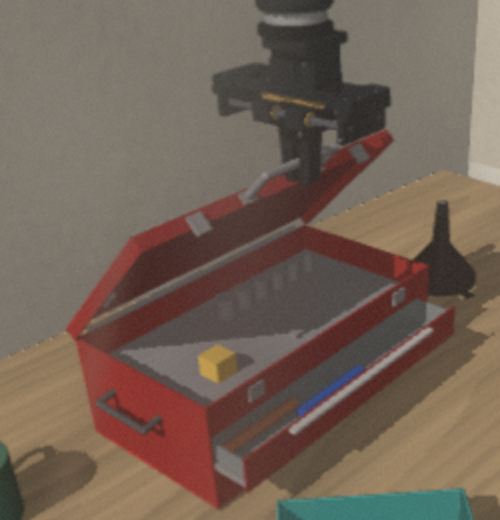

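The lid is up at roughly 45° with the bow in the fingers, and (135,238) and (393,137) in the crop are the lid's front corners. The force is about 17 N radially outward, so I'll ease inward a millimetre and measure the angle from both views.

```bash
python3 -m pendant '[[[0,0,0],[0.0008,0,0.0008],0.03],[[0,0,0],[0.0012,0,0.0012],0.03],[[0,0,0],[0.0012,0,0.0012],0.03],[[0,0,0],[0.0012,0,0.0012],0.03],[[0,0,0],[0.0012,0,0.0012],0.03]]' 50
python3 - <<'E'
from h import *
C=cams()
a=cv2.resize(C['top']['image'][90:230,215:415,::-1],None,fx=4,fy=4,interpolation=2)
b=cv2.resize(C['side']['image'][90:260,170:370,::-1],None,fx=4,fy=4,interpolation=2)
b=b[:600]
cv2.imwrite('pics/g6t.png',a);cv2.imwrite('pics/g6s.png',b)
E
```

```text
clock: 16.6
tool_pos: [0.5649, 0.0127, 0.3202]
eef_rot: [0.999, 0.043, -0.0, 0.0]
contact_force: [4.9, 1.2, -11.5]
opening: 0.086
```

View pics/g6t.png

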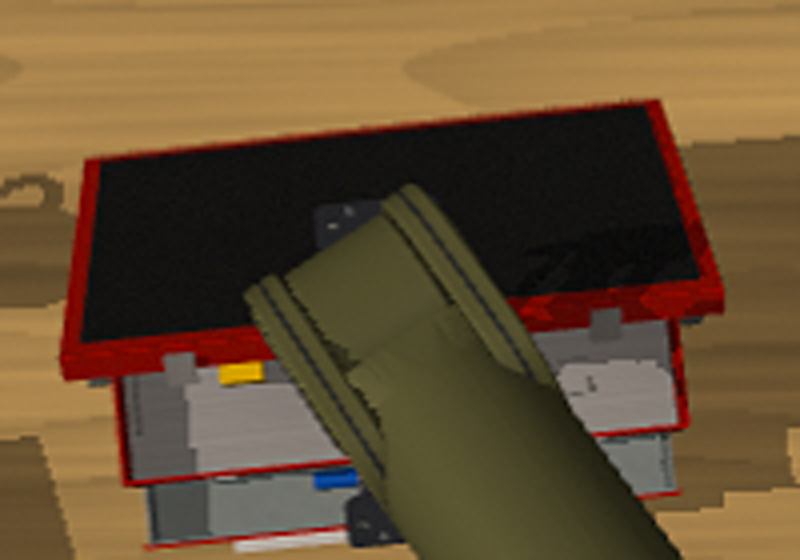

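View pics/g6s.png

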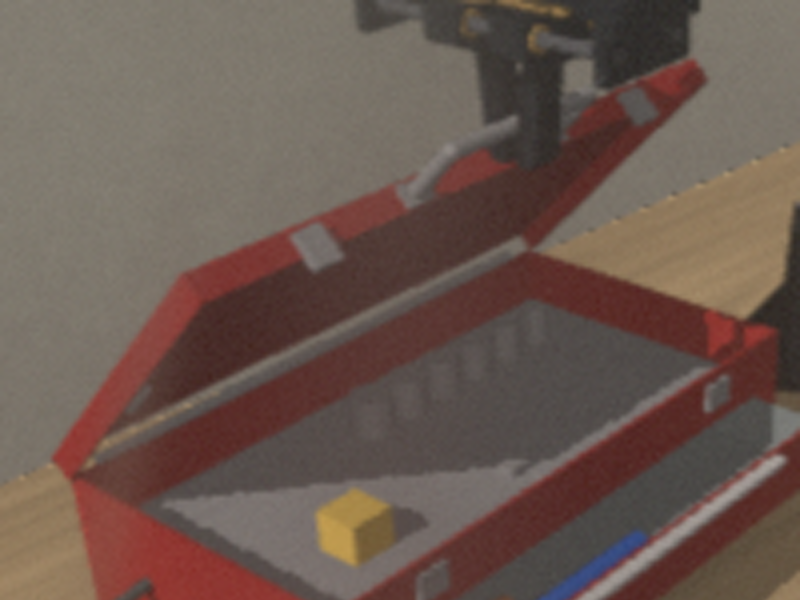

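Run:
```python
from h import *
from scipy.optimize import least_squares
np.set_printoptions(precision=4,suppress=True)
C=cams()
t0=lambda L:np.array(L)/3+[150,110]
s0=lambda L:np.array(L)/3+[120,145]
t=lambda L:np.array(L)/4+[215,90]
s=lambda L:np.array(L)/4+[170,90]
print('tri FLu',tri(C,s([(185,278)]),t([(62,345)])),'FLl',tri(C,s([(205,303)]),t([(64,379)])))
def lid(p,th,pts): # pts f,u,y
    x,y,yaw,dz=p; c,sn=np.cos(th),np.sin(th); a=np.array(pts)
    f=a[:,0]*c-a[:,1]*sn;u=a[:,0]*sn+a[:,1]*c
    return np.c_[x-f*np.cos(yaw)-a[:,2]*np.sin(yaw),y-f*np.sin(yaw)+a[:,2]*np.cos(yaw),.14+dz+u]
W=.203
sh=[(0,.016,W),(0,.016,-W),(.224,.016,-W),(.224,.016,W)]
obs=[('top',0,sh,t0([(262,70),(690,25),(717,262),(285,307)])),('side',0,sh,s0([(203,177),(545,10),(738,70),(398,270)])),
('top',1,[(.224,.016,W),(.224,0,W),(.224,0,-W),(0,.016,W),(0,.016,-W)],t([(62,345),(64,379),(723,312),(86,160),(660,100)])),
('side',1,[(.224,.016,W),(.224,0,W),(.224,0,-W),(.224,.016,-W)],s([(185,278),(205,303),(705,75),(695,60)]))]
def res(v,split=False):
    o=[(proj(C[n],lid(v[:4],v[4]*k,P))-q) for n,k,P,q in obs]
    return o if split else np.concatenate(o).ravel()
f=least_squares(res,[.745,.028,.086,0,.78],loss='soft_l1')
print(f.x,'deg',np.degrees(f.x[4]));print(*res(f.x,True),sep='\n')
bar=lambda th:lid(f.x[:4],th,[(.266,.006,0)])
print('bar shut',bar(0),'now',bar(f.x[4]),'at45',bar(np.pi/4))
print(r.get_state()['tool_pos'],r.get_state()['contact_force'],r.get_state()['clock'])
```

```text
tri FLu [[0.5915 0.213  0.3026]] FLl [[0.572  0.2144 0.296 ]]
[ 0.7463  0.0247  0.084  -0.005   0.7966] deg 45.64368073861591
[[-0.6743 -0.2726]
 [ 0.7303 -0.2969]
 [ 0.7722  0.1554]
 [-0.9256  0.2323]]
[[-1.3964  0.614 ]
 [ 1.2166 -0.7465]
 [ 0.7752 -0.4688]
 [ 0.265   5.5571]]
[[-0.341   3.1523]
 [ 0.5021 -0.324 ]
 [ 0.3807 -0.659 ]
 [ 0.1183 -0.5936]
 [ 0.0257 -0.5538]]
[[-0.0628 -0.5764]
 [-0.388   0.0877]
 [ 0.6081  1.2948]
 [-0.4663 -0.0371]]
bar shut [[0.4812 0.0024 0.141 ]] now [[0.5652 0.0094 0.3294]] at45 [[0.5631 0.0093 0.3273]]
[0.5651 0.0127 0.3204] [  4.5441  -0.1213 -11.0211] 16.8
```

Kinematics give about 44.9° and the images 45.6°, so the angle is good. I'll hold for a second to check it stays still.

```bash
python3 -m pendant '[[[0,0,0],[0,0,0],0.03],[[0,0,0],[0,0,0],0.03],[[0,0,0],[0,0,0],0.03],[[0,0,0],[0,0,0],0.03],[[0,0,0],[0,0,0],0.03],[[0,0,0],[0,0,0],0.03],[[0,0,0],[0,0,0],0.03],[[0,0,0],[0,0,0],0.03],[[0,0,0],[0,0,0],0.03],[[0,0,0],[0,0,0],0.03]]'
python3 - <<'E'
from h import *
C=cams();
for n,o in(('top','g6t'),('side','g6s')):
    i=C[n]['image'][:,:,::-1]; a=cv2.imread(f'pics/{o}.png')
    b=cv2.resize(i[90:230,215:415] if n=='top' else i[90:260,170:370],None,fx=4,fy=4,interpolation=2)[:600]
    print(n,'lid move px/4',cv2.phaseCorrelate(a.mean(2),b.mean(2)))
    d=cv2.absdiff(i,cv2.imread(f'pics/{n}0.png')).max(2)
    for nm,(x,y,w,h) in dict(top=dict(pot=(425,180,60,85),funnel=(418,135,45,50),mug=(172,130,38,42)),side=dict(pot=(405,138,60,72),mug=(112,255,60,60)))[n].items(): print(n,nm,(d[y:y+h,x:x+w]>50).mean())
E
```

```text
clock: 17.8
tool_pos: [0.5651, 0.0127, 0.3204]
eef_rot: [0.999, 0.043, 0.0, 0.0]
contact_force: [4.3, 0.7, -10.1]
opening: 0.086
top lid move px/4 ((0.0009025562818578692, 0.01372172959679574), 0.8609258292921083)
top pot 0.04392156862745098
top funnel 0.02311111111111111
top mug 0.0
side lid move px/4 ((0.021475448201385916, 0.023858068283402645), 0.4809097638639048)
side pot 0.0023148148148148147
side mug 0.0
```

```bash
python3 -c "
from plant import r
print(r.finish_job())"
```

```text
the job is handed in; nothing more can be done
None
```

The scraper is flat in the aluminium mess tin, and the arm is holding the lid by its front handle at about 45°. I handed the job in at about 18 s of the 67 s allowed.

- **Scraper:** I set it down on the tin floor under light contact before letting go. A picture afterwards showed it flat and clear of the walls.
- **Lid angle:** the arm's own position gives about 44.9° and a two-camera fit gives about 45.6°. Both rest on measurements good to roughly 1°. In that fit, two of the 17 corner readings were 3 to 6 pixels off, and the chest came out 5 mm lower than the text says.
- **Holding still:** over a one-second check, neither the lid nor the gripper moved measurably. Grip force is 50 N, and the wrist feels about 11 N.
- **Grip reading:** the grip opening reads about 7.6 mm on a bar listed as 10 mm. I put that down to soft pads but did not confirm it.
- **Other items:** the arm never came near the mug, pot or funnel.
    - **Mug:** unchanged in both pictures.
    - **Pot:** about 4% of its pixels changed in the top view, but only 0.2% from the side. I think that is a change in the arm's shadow.
    - **Funnel:** about 2% changed in the top view, probably shadow too, but I did not compare it from the side.

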